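Heft the ring castings and stack the heavier one at the bottom of the shipping post

TASK

Pack the two painted ring castings from the glass stage onto the post of the grey shipping tray, one on top of the other, with the heavier one at the bottom. The paint hides the metal, so first lift the yellow ring clear of the stage and hold it for a moment to feel whether it is heavier or lighter than the blue one (420 g), before either goes on the post. Lower both rings down the post gently, do not drop them, and leave the flat black ring light beside the tray where it is.

Things in the scene. Friction and masses are not known exactly. Their poses are not given: they have to be found in the camera images.
- ring_yellow: Yellow painted ring casting, loose: outside diameter 64 mm, bore 38 mm, 40 mm tall, flat ends. It stands upright on the glass stage (fixed, black frame 220 x 300 mm, flat white top 20 mm above the desk). Its weight is not known: between 210 g and 630 g. Origin: centre of its underside; z up along the bore.
- ring_blue: Blue painted ring casting, loose, the same shape and size as the yellow one (outside diameter 64 mm, bore 38 mm, 40 mm tall). It weighs 420 g. It stands upright on the glass stage at the start, at least 100 mm from the yellow one, centre to centre. Origin: centre of its underside; z up along the bore.
- tray: Grey shipping tray, fixed: 150 x 150 mm, floor 12 mm above its underside, edge rim 6 mm wide, 18 mm high in all. At its centre a fixed red upright post, 18 mm in diameter, its top 72 mm above the underside, the last 10 mm tapered to 8 mm. A ring at the bottom has its underside at 12 mm, one on top of it at 52 mm. Origin: centre of the tray's underside, under the post; z up.
- ring_light: Bystander: flat black ring light, loose, outside diameter 84 mm, hole 48 mm, 22 mm tall, lying on the desk close to the tray on the side away from the robot. Not to be packed or shifted. Origin: centre of its underside, at height 0; z up.
There are look-alikes about, which are no part of the job. Of the things shaped like the ring_blue, the blue one is meant. Of the things that look like the ring_yellow, the larger one is meant.

How it is judged (in metres and radians):
On the way, in this order (a step that is already met when the one before it is completed fails the run):
1. the yellow ring is hefted: held at least 15 mm clear of the stage for a moment, no ring on the post yet (height (world z) of ring_yellow above 0.035 m and contact force between the fingers and ring_yellow above 1 N and horizontal distance between each of ring_yellow, ring_blue and tray above 0.05 m), for 0.3 s.
2. the first ring stands at the bottom of the post, let go, the other not yet on the post (((horizontal distance between ring_yellow and tray below 0.02 m and z of ring_yellow in the frame of tray between 0.007 and 0.017 m and angle between ring_yellow's own z axis and vertical below 0.12 rad and contact force between the fingers and ring_yellow below 0.2 N and horizontal distance between ring_blue and tray above 0.05 m) or (horizontal distance between ring_blue and tray below 0.02 m and z of ring_blue in the frame of tray between 0.007 and 0.017 m and angle between ring_blue's own z axis and vertical below 0.12 rad and contact force between the fingers and ring_blue below 0.2 N and horizontal distance between ring_yellow and tray above 0.05 m))), for 0.2 s.
At the end, for the whole second after the job is handed in: Both rings are on the post, flat (within 7 degrees) and at rest, the lower one on the tray's floor and the other on top of it (heights within 5 mm), the heavier at the bottom; if their weights differ by less than 50 g, either order will do (linear speed of each of ring_yellow, ring_blue below 0.02 m/s and ((horizontal distance between each of ring_blue, ring_yellow and tray below 0.02 m and z of ring_blue in the frame of tray between 0.007 and 0.017 m and angle between each of ring_blue, ring_yellow's own z axis and vertical below 0.12 rad and z of ring_yellow in the frame of tray between 0.046 and 0.058 m and contact force between ring_blue and tray below 8.73 N) or (horizontal distance between each of ring_yellow, ring_blue and tray below 0.02 m and z of ring_yellow in the frame of tray between 0.007 and 0.017 m and angle between each of ring_yellow, ring_blue's own z axis and vertical below 0.12 rad and z of ring_blue in the frame of tray between 0.046 and 0.058 m and contact force between ring_yellow and tray above 7.75 N))); the robot touches nothing.
It fails at once if the yellow ring is dropped down the post (falling faster than 0.5 m/s, about 13 mm of free fall) (horizontal distance between ring_yellow and tray below 0.02 m and z of ring_yellow in the frame of tray below 0.066 m and linear speed of ring_yellow above 0.5 m/s).
It fails at once if the blue ring is dropped down the post (falling faster than 0.5 m/s, about 13 mm of free fall) (horizontal distance between ring_blue and tray below 0.02 m and z of ring_blue in the frame of tray below 0.066 m and linear speed of ring_blue above 0.5 m/s).
It fails at once if the black ring light is moved more than 20 mm (distance of ring_light from where it was at the start of the episode above 0.02 m).
It also fails if it takes over 64 s, if anything falls off the work surface, if the arm or the gripper's body presses on something with over 40 N, if the wrist force passes 120 N, or if a joint passes its speed limit or range.

ROBOT

A 6-joint arm with a two-finger parallel gripper is mounted at the origin on the work surface. World frame = base frame: x ahead of the robot, y to its left, z up, the work surface at z = 0. Lengths are in mm, angles in rad, forces in N, time in s.
With the tool pointing down it reaches from about 350 to 775 mm from the base axis. Payload 7.3 kg.
Tool frame: the origin (TCP) lies at the very end of the fingers, on their centre line; the grasp point (between the pads) lies bot.grip_point_offset behind it (bot.grip_point_offset is the distance from the TCP to the grasp point, in mm); z points along the fingers, y is the line along which they close (so a half turn about z gives the same grasp; the last joint's range is limited). The gripper opens to 92 mm and grips with 3 to 60 N. Pads are 19 mm wide; open, the fingers measure 130 mm over their backs; the gripper's body (75 mm by 190 mm) begins 47 mm behind the grasp point.
Start: joints at [-1.433, 0.342, 1.524, -0, 1.275, -0.146], TCP at [147.025, -504.012, 226.741] pointing down, gripper open.
Joint ranges: [-2.53, 2.53], [-0.77, 2.02], [0.04, 2.7], [-1, 4.14], [0.28, 2.66], [-3.11, 3.11]. Speed limits (rad/s): [2.57, 2.57, 3.14, 3.14, 3.14, 3.14].

INTERFACE

Orientations are given as [roll, pitch, yaw] about the fixed x, y, z axes, in that order (R = Rz(yaw) Ry(pitch) Rx(roll)).
In Python, from plant import bot gives the robot as it stands. The module is installed in compiled form; this text tells all that it offers.
- The arm moves only by the tool carry_out, never from a script. Its argument "plan" is a list of rows, each an object of numbers: "tx", "ty", "tz": the shift along the world's x, y, z in mm; "rx", "ry", "rz": the turn, a rotation vector about the world's x, y, z in rad. A call has 1 to 12 rows; each row shifts and turns the commanded pose from where the row before left it; what a row does not reach is not made up. A row lasts 1/10 s, in which the tool goes at most 50 mm and 8.59 degrees, less where a joint would pass 70% of its speed; a pose out of reach is approached as far as the arm can. A call with a gripper value outside its range is refused whole. "gripper" is the closure, from 0 (fully open) to 1 (shut), set as the call begins (left out, the last holds). The fingers move at their own pace and stop on an object; the grip force is fixed at half the most. Time passes only in rows, so rows that do not move let the fingers close. It gives the time, the measured TCP pose, the force, the opening and the grip force at its end, in the units of the state.
- bot.get_obs(): the state, without advancing time (a new reading comes with each control period).
- bot.capture(name): name is "side" or "top" or "wrist"; returns the picture (400x640x3 uint8, red, green, blue); there is no depth.
- bot.camera_model(name): a dict with "camera_matrix" (3x3 intrinsics, pixels), "R" (3x3) and "t" (3): a world point X has camera coordinates R X + t. Camera axes: x right, y down, z forward; pixel columns grow to the right and rows downward; lengths in mm; the calibration is good to about 2 mm. The wrist camera is an equidistant fisheye: a pixel r from the principal point sees the ray r / f radians off the axis. A picture is of the moment at which its call begins: read the wrist's pose just before it. camera_model takes no time and is no camera call; for the wrist camera it gives the pose at the moment of the call.
- bot.close_job(): hands the job in; it is judged then, once.
The state is a dict: "time": time; "joint_positions": joint angles; "dq": joint speeds; "tau": joint torques, N m; "tool_pos": TCP position; "tcp_rot": TCP orientation; "contact_force": force on the tool from outside, world axes, zero at the start; "moment": the same for the moment, N m; "grip_width": finger opening in mm; "finger_force": force on a finger pad.
Only numpy, scipy, OpenCV 4.12 (cv2) and the standard library are available. Lean on these libraries where they do the work, as an engineer would, in place of code of your own. Each camera call takes 0.05 s, during which the arm holds its last target. There are 200 camera calls.

## Working session

There is one attempt and no reset: what is moved stays moved. The work goes in short steps, Python scripts to look and compute and a tool call to move; the robot and the scene stay as the last step left them, time stands still between calls to the robot, and variables do not carry over. Pictures are saved under pics/ and viewed, at most 10 in all, crops included, and the job is handed in when it is done.

Besides the shell and the picture viewer there is one more tool, called after ">>>" in YAML: its name, and indented under it one key for each argument. carry_out: Moves the arm, as the interface text tells. Its arguments: {"type":"object","properties":{"plan":{"type":"array"},"gripper":{"type":"number"}},"required":["plan"]}

```bash
mkdir -p pics; python3 - <<'E'
from plant import bot
import cv2
o=bot.get_obs()
for k in o: print(k,o[k])
print(bot.grip_point_offset)
for n in("side","top","wrist"):
    m=bot.camera_model(n); print(n,m)
    cv2.imwrite(f"pics/{n}0.png",bot.capture(n)[:,:,::-1])
E
```

```text
time 0.0
joint_positions [-1.43298780e+00  3.42708744e-01  1.52502444e+00 -9.36906190e-06
  1.27538545e+00 -1.46001108e-01]
dq [ 0.00111584 -0.00071975  0.00078586 -0.00161415  0.00032948  0.00188074]
tau [-3.46255765e-04 -4.31243277e+01 -2.44226432e+01  7.15763122e-02
  5.58116147e-02 -1.42140502e-04]
tool_pos [ 146.96930714 -503.58462578  226.04962365]
tcp_rot [-3.14008160e+00 -2.13141318e-04  2.83812208e-01]
contact_force [ 0.19065697 -0.40593881  0.80206691]
moment [-0.00836427  0.00198976 -0.01593947]
finger_force 0.0
grip_width 92.21714243673478
18.8
side {'camera_matrix': array([[494.8730615 ,   0.        , 318.14431007],
       [  0.        , 494.8730615 , 195.67189259],
       [  0.        ,   0.        ,   1.        ]]), 'R': array([[-0.98109161, -0.1929566 ,  0.01506697],
       [-0.14666563,  0.6904094 , -0.70839541],
       [ 0.12628719, -0.6972106 , -0.70565497]]), 't': array([504.81625515, 127.14547462, 913.47163897])}
top {'camera_matrix': array([[436.76210629,   0.        , 315.25942063],
       [  0.        , 436.76210629, 190.82639375],
       [  0.        ,   0.        ,   1.        ]]), 'R': array([[ 0.00810752, -0.99996335, -0.00275168],
       [-0.99710358, -0.00787617, -0.0756466 ],
       [ 0.07562216,  0.00335702, -0.99713089]]), 't': array([ -3.5182377 , 510.49037849, 799.97882157])}
wrist {'camera_matrix': array([[309.70691629,   0.        , 313.69709299],
       [  0.        , 309.70691629, 200.25625937],
       [  0.        ,   0.        ,   1.        ]]), 'R': array([[ 0.28090341, -0.95973498, -0.00142553],
       [-0.92556389, -0.27129415,  0.26406621],
       [-0.25382032, -0.07285768, -0.9645035 ]]), 't': array([-524.52343988,  -33.05464394,  389.97077082])}
```

View pics/top0.png

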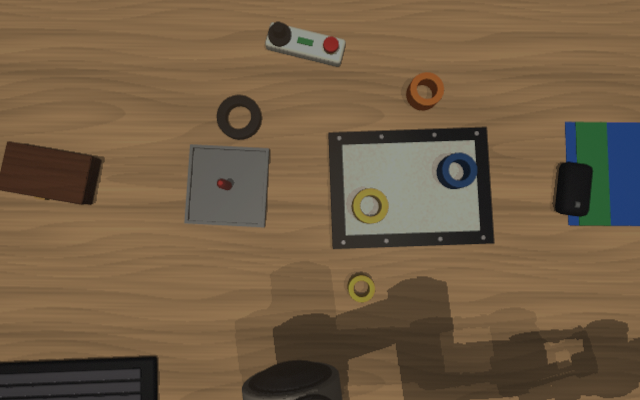

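View pics/side0.png

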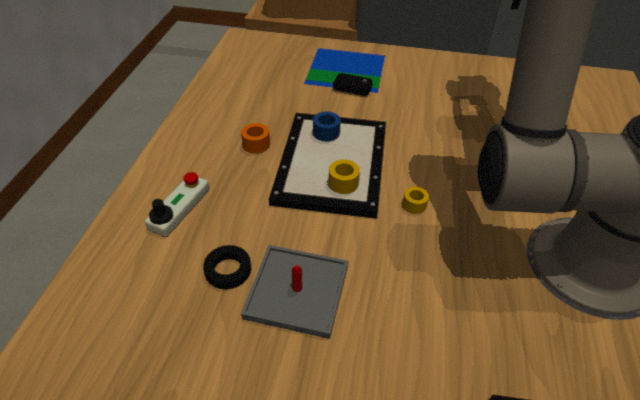

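The top view shows these ring candidates: large yellow ring on the stage (370,206), small yellow ring on the desk (361,289), blue ring on the stage (457,171), orange ring on the desk (425,90), black ring light (239,117), and the red post (224,184). I choose the larger yellow ring on the stage at (370,206) and the blue one at (457,171). The side view agrees: yellow (344,176), blue (326,126), post (297,278).

```bash
cat > h.py <<'E'
import numpy as np, cv2
from plant import bot
HSV={"yellow":((20,110,60),(34,255,255)),"blue":((100,110,30),(125,255,255)),"red":((0,150,50),(6,255,255))}
def mask(img,c):
    hsv=cv2.cvtColor(img,cv2.COLOR_RGB2HSV)
    return cv2.inRange(hsv,*map(np.array,HSV[c]))
def blob(img,c,near,r=60):
    """contour of the largest blob whose centre is within r of pixel near"""
    cs,_=cv2.findContours(mask(img,c),cv2.RETR_EXTERNAL,cv2.CHAIN_APPROX_NONE)
    cs=[k for k in cs if np.hypot(*(np.array(cv2.minEnclosingCircle(k)[0])-near))<r]
    return cv2.convexHull(max(cs,key=cv2.contourArea))
def cen(k):
    m=cv2.moments(k); return m["m10"]/m["m00"],m["m01"]/m["m00"]
def ray(m,uv,fish=False):
    K=m["camera_matrix"]; d=np.array([(uv[0]-K[0,2])/K[0,0],(uv[1]-K[1,2])/K[1,1],1.])
    if fish:
        th=np.hypot(d[0],d[1]); d=np.array([*(d[:2]/max(th,1e-9)*np.sin(th)),np.cos(th)])
    return -m["R"].T@m["t"], m["R"].T@d
def plane(m,uv,z,fish=False):
    c,d=ray(m,uv,fish); return c+d*(z-c[2])/d[2]
def tri(a,b):
    A=np.zeros((3,3));v=np.zeros(3)
    for c,d in(a,b):
        d=d/np.linalg.norm(d);P=np.eye(3)-np.outer(d,d);A+=P;v+=P@c
    return np.linalg.solve(A,v)
E
python3 - <<'E'
from h import *
I={n:cv2.imread(f"pics/{n}0.png")[:,:,::-1].copy() for n in("top","side")}
M={n:bot.camera_model(n) for n in I}
for c,pt,ps,z in(("yellow",(370,206),(344,176),42),("blue",(457,171),(326,126),42),("red",(224,184),(297,278),42)):
    a,b=[blob(I[n],c,p,20) for n,p in(("top",pt),("side",ps))]
    ca,cb=cen(a),cen(b)
    print(c,np.round(ca),np.round(cb),cv2.contourArea(a),"tri",tri(ray(M["top"],ca),ray(M["side"],cb)).round(1),"top",plane(M["top"],ca,z).round(1),"side",plane(M["side"],cb,z).round(1))
small=blob(I["top"],"yellow",(361,289),20);print("small area",cv2.contourArea(small), plane(M["top"],cen(small),15).round())
for uv in((193,147),(269,149),(266,225),(186,222)): print("tray corner",plane(M["top"],uv,18).round())
print("light",plane(M["top"],(239,117),11).round())
print("stage corners",[plane(M["top"],u,20).round() for u in((330,133),(487,128),(493,243),(333,248))])
print("cam",-M["top"]["R"].T@M["top"]["t"])
t=np.hstack([cv2.resize(I["top"][265-115:265+45,310:510],(600,480),interpolation=cv2.INTER_CUBIC)])
cv2.imwrite("pics/crop1.png",t[:,:,::-1])
E
```

```text
yellow [370. 206.] [343. 176.] 964.5 tri [482.3 -98.8  40.6] top [482.7 -98.6  42. ] side [481.6 -97.4  42. ]
blue [458. 171.] [326. 126.] 1010.5 tri [ 548.2 -260.1   39.8] top [ 548.1 -259.4   42. ] side [ 547.7 -257.1   42. ]
red [221. 183.] [296. 278.] 36.5 tri [519.4 172.7  45.7] top [521.  173.6  42. ] side [518.8 170.1  42. ]
small area 588.5 [331. -85.  15.]
tray corner [592. 233.  18.]
tray corner [589.  89.  18.]
tray corner [446.  92.  18.]
tray corner [450. 242.  18.]
light [652. 148.  11.]
stage corners [array([620., -26.,  20.]), array([ 632., -324.,   20.]), array([ 416., -330.,   20.]), array([404., -33.,  20.])]
cam [448.54418644  -2.18294307 836.29077901]
```

View pics/crop1.png

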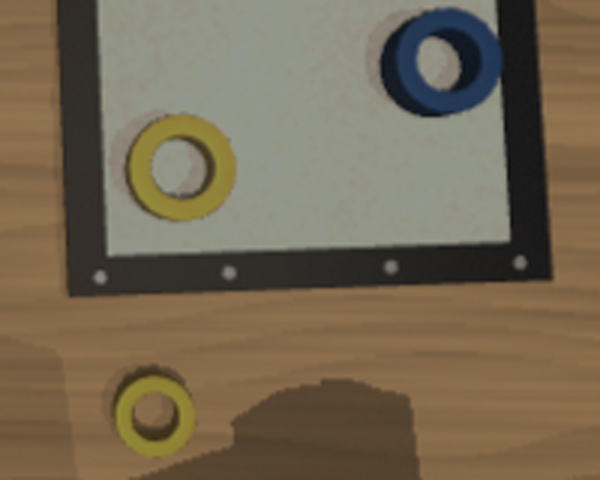

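The crop confirms the choice: large yellow ring at crop (181,167), clearly bigger than the small one at (155,416), and blue at (442,62). Moving above the yellow ring.

>>> carry_out:
  plan:
    - {"tx": 28, "ty": 34, "tz": 0}
    - {"tx": 28, "ty": 34, "tz": -5}
    - {"tx": 28, "ty": 34, "tz": -5}
    - {"tx": 28, "ty": 34, "tz": -5}
    - {"tx": 28, "ty": 34, "tz": -5}
    - {"tx": 28, "ty": 34, "tz": -5}
    - {"tx": 28, "ty": 34, "tz": -5}
    - {"tx": 28, "ty": 34, "tz": -5}
    - {"tx": 28, "ty": 34, "tz": -5}
    - {"tx": 28, "ty": 34, "tz": -5}
    - {"tx": 28, "ty": 34, "tz": -5}
    - {"tx": 28, "ty": 34, "tz": -5}
  gripper: 0

```text
invalid input at $.plan[0]: expected keys tx, ty, tz, rx, ry, rz
```

```bash
python3 - <<'E'
from h import *
for i in range(6): bot.capture("top")
o=bot.get_obs();print(o["time"],o["tool_pos"],o["tcp_rot"],o["contact_force"])
m=bot.camera_model("wrist");im=bot.capture("wrist");np.savez("w1.npz",**m)
cv2.imwrite("pics/w1.png",im[:,:,::-1])
E
```

```text
0.45 [ 147.04021865 -503.99139089  226.67339575] [-3.14158896e+00 -4.59357609e-05  2.83816846e-01] [-0.19374282  0.12326872  0.06490625]
```

View pics/w1.png

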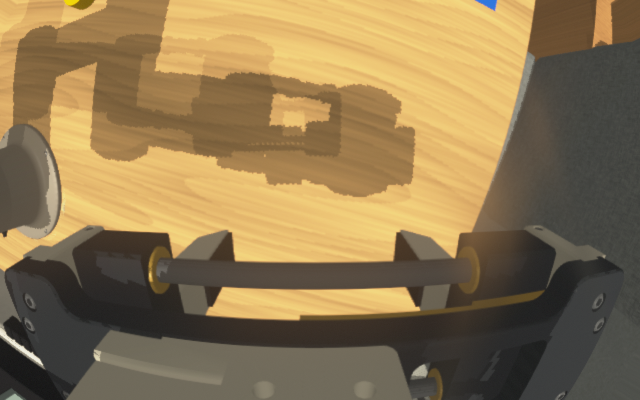

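The wrist picture shows the fingers at (205,270) and (420,270), and the view runs ahead of the tool (up is +x). The move was refused because rows need all six keys. I'll stop about 80 mm short of the ring so the camera can see it.

>>> carry_out:
  plan:
    - {"tx": 23, "ty": 35, "tz": 0, "rx": 0, "ry": 0, "rz": 0}
    - {"tx": 23, "ty": 35, "tz": -6, "rx": 0, "ry": 0, "rz": 0}
    - {"tx": 23, "ty": 35, "tz": -6, "rx": 0, "ry": 0, "rz": 0}
    - {"tx": 23, "ty": 35, "tz": -6, "rx": 0, "ry": 0, "rz": 0}
    - {"tx": 23, "ty": 35, "tz": -6, "rx": 0, "ry": 0, "rz": 0}
    - {"tx": 23, "ty": 35, "tz": -6, "rx": 0, "ry": 0, "rz": 0}
    - {"tx": 23, "ty": 35, "tz": -6, "rx": 0, "ry": 0, "rz": 0}
    - {"tx": 23, "ty": 35, "tz": -6, "rx": 0, "ry": 0, "rz": 0}
    - {"tx": 23, "ty": 35, "tz": -6, "rx": 0, "ry": 0, "rz": 0}
    - {"tx": 23, "ty": 35, "tz": -6, "rx": 0, "ry": 0, "rz": 0}
    - {"tx": 23, "ty": 35, "tz": -6, "rx": 0, "ry": 0, "rz": 0}
    - {"tx": 0, "ty": 0, "tz": 0, "rx": 0, "ry": 0, "rz": 0}
  gripper: 0

```text
time: 1.7
tool_pos: [401.5, -115.3, 166.2]
tcp_rot: [-3.14, -0.0, 0.289]
contact_force: [0.7, -0.5, 0.8]
grip_width: 91.7
finger_force: 0.0
```

```bash
python3 - <<'E'
from h import *
for i in range(4): bot.capture("top")
o=bot.get_obs();print(o["time"],o["tool_pos"],o["tcp_rot"],o["contact_force"])
m=bot.camera_model("wrist");im=bot.capture("wrist");np.savez("w2.npz",**m)
cv2.imwrite("pics/w2.png",im[:,:,::-1])
E
```

```text
1.9 [ 399.78421779 -119.69247604  166.90293469] [3.14108759e+00 5.08569027e-05 2.83288701e-01] [0.30278037 0.85247608 0.41651522]
```

View pics/w2.png

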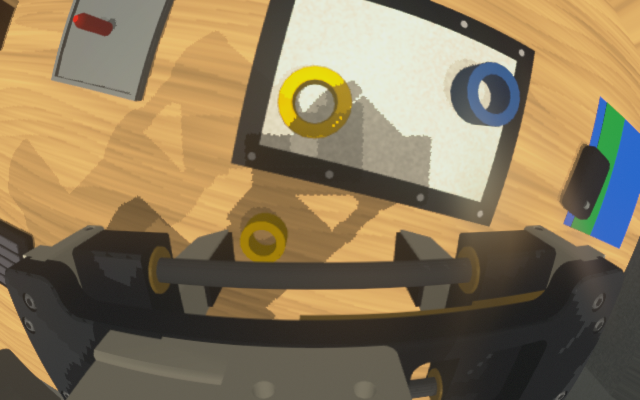

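Large yellow ring at (314,102), blue at (488,94), post at (93,24), and the small look-alike at (263,237).

```bash
python3 - <<'E'
from h import *
m=dict(np.load("w2.npz"));im=cv2.imread("pics/w2.png")[:,:,::-1].copy()
print("cam",(-m["R"].T@m["t"]).round())
for c,p in(("yellow",(314,102)),("blue",(488,94)),("red",(93,24))):
    k=blob(im,c,p,25);print(c,cv2.boundingRect(k),[plane(m,cen(k),z,True).round(1) for z in (40,48)])
    if c!="red":
        # bore seen through the top rim: hole inside the hull; top-face ring fit
        P=np.array([plane(m,q[0],60,True)[:2] for q in k],np.float32)
        print("  top-plane hull circle",cv2.minEnclosingCircle(P))
E
```

```text
cam [ 469. -100.  325.]
yellow (278, 66, 74, 73) [array([482.6, -96.4,  40. ]), array([482.2, -96.5,  48. ])]
  top-plane hull circle ((481.7823791503906, -96.58441925048828), 31.548303604125977)
blue (468, 63, 52, 61) [array([ 556.6, -266.3,   40. ]), array([ 554.1, -261.7,   48. ])]
  top-plane hull circle ((547.8712768554688, -255.24472045898438), 30.910160064697266)
red (73, 14, 39, 21) [array([519.3, 171.1,  40. ]), array([517.9, 163.5,  48. ])]
```

>>> carry_out:
  plan:
    - {"tx": 41, "ty": 11, "tz": 0, "rx": 0, "ry": 0, "rz": 0}
    - {"tx": 41, "ty": 11, "tz": 0, "rx": 0, "ry": 0, "rz": 0}
    - {"tx": 0, "ty": 0, "tz": -40, "rx": 0, "ry": 0, "rz": 0}
    - {"tx": 0, "ty": 0, "tz": -40, "rx": 0, "ry": 0, "rz": 0}
    - {"tx": 0, "ty": 0, "tz": 0, "rx": 0, "ry": 0, "rz": 0}
    - {"tx": 0, "ty": 0, "tz": 0, "rx": 0, "ry": 0, "rz": 0}
    - {"tx": 0, "ty": 0, "tz": 0, "rx": 0, "ry": 0, "rz": 0}
  gripper: 0

```text
time: 2.65
tool_pos: [483.1, -98.2, 88.8]
tcp_rot: [3.139, -0.003, 0.282]
contact_force: [0.1, -0.4, 2.3]
grip_width: 92.0
finger_force: 0.0
```

```bash
cat > weigh.py <<'E'
from h import *
F=[];T=[];M=[]
for i in range(24):
    bot.capture("top");o=bot.get_obs();F.append(o["contact_force"]);T.append(o["tau"]);M.append(o["moment"])
F=np.array(F);T=np.array(T)
print(o["time"],o["tool_pos"].round(1),"F",F.mean(0).round(3),"se",(F.std(0)/len(F)**.5).round(3),"tau",T.mean(0).round(3),"M",np.mean(M,0).round(4),o["grip_width"],o["finger_force"])
E
python3 weigh.py
```

```text
3.85 [482.  -97.   86.7] F [-0.011 -0.09   0.12 ] se [0.077 0.076 0.067] tau [-2.9000e-02 -4.2792e+01 -1.8743e+01  5.9000e-02 -4.3000e-02 -0.0000e+00] M [0.0045 0.0104 0.0024] 91.77680072830461 0.0
```

Baseline Fz is about 0.12 N. Descend 58 mm to TCP z 29 and grip.

>>> carry_out:
  plan:
    - {"tx": 0, "ty": 0, "tz": -20, "rx": 0, "ry": 0, "rz": 0}
    - {"tx": 0, "ty": 0, "tz": -20, "rx": 0, "ry": 0, "rz": 0}
    - {"tx": 0, "ty": 0, "tz": -18, "rx": 0, "ry": 0, "rz": 0}
    - {"tx": 0, "ty": 0, "tz": 0, "rx": 0, "ry": 0, "rz": 0}

```text
time: 4.25
tool_pos: [480.5, -96.5, 26.9]
tcp_rot: [-3.139, 0.004, 0.284]
contact_force: [0.7, -0.5, 0.5]
grip_width: 91.7
finger_force: 0.0
```

>>> carry_out:
  plan:
    - {"tx": 0, "ty": 0, "tz": 0, "rx": 0, "ry": 0, "rz": 0}
    - {"tx": 0, "ty": 0, "tz": 0, "rx": 0, "ry": 0, "rz": 0}
    - {"tx": 0, "ty": 0, "tz": 0, "rx": 0, "ry": 0, "rz": 0}
    - {"tx": 0, "ty": 0, "tz": 0, "rx": 0, "ry": 0, "rz": 0}
    - {"tx": 0, "ty": 0, "tz": 0, "rx": 0, "ry": 0, "rz": 0}
    - {"tx": 0, "ty": 0, "tz": 0, "rx": 0, "ry": 0, "rz": 0}
    - {"tx": 0, "ty": 0, "tz": 0, "rx": 0, "ry": 0, "rz": 0}
    - {"tx": 0, "ty": 0, "tz": 0, "rx": 0, "ry": 0, "rz": 0}
  gripper: 1

```text
time: 5.05
tool_pos: [482.4, -97.0, 29.5]
tcp_rot: [3.141, -0.001, 0.284]
contact_force: [-0.9, 0.7, 6.2]
grip_width: 64.3
finger_force: 30.0
```

>>> carry_out:
  plan:
    - {"tx": 0, "ty": 0, "tz": 10, "rx": 0, "ry": 0, "rz": 0}
    - {"tx": 0, "ty": 0, "tz": 24, "rx": 0, "ry": 0, "rz": 0}
    - {"tx": 0, "ty": 0, "tz": 24, "rx": 0, "ry": 0, "rz": 0}
    - {"tx": 0, "ty": 0, "tz": 0, "rx": 0, "ry": 0, "rz": 0}
    - {"tx": 0, "ty": 0, "tz": 0, "rx": 0, "ry": 0, "rz": 0}
    - {"tx": 0, "ty": 0, "tz": 0, "rx": 0, "ry": 0, "rz": 0}
    - {"tx": 0, "ty": 0, "tz": 0, "rx": 0, "ry": 0, "rz": 0}

```text
time: 5.75
tool_pos: [481.2, -96.7, 85.5]
tcp_rot: [-3.14, 0.002, 0.284]
contact_force: [-0.6, -0.0, -4.1]
grip_width: 64.5
finger_force: 30.0
```

```bash
python3 weigh.py; python3 - <<'E'
from h import *
m=bot.camera_model("wrist");im=bot.capture("wrist");np.savez("w3.npz",**m)
cv2.imwrite("pics/w3.png",im[:,:,::-1])
E
```

```text
6.95 [482.  -97.   86.7] F [ 0.156  0.052 -4.482] se [0.117 0.09  0.101] tau [ 0.0000e+00 -4.4983e+01 -1.9881e+01  5.8000e-02 -3.8000e-02 -0.0000e+00] M [-0.0028 -0.0127 -0.0001] 64.4727094601614 29.999247193336487
```

View pics/w3.png

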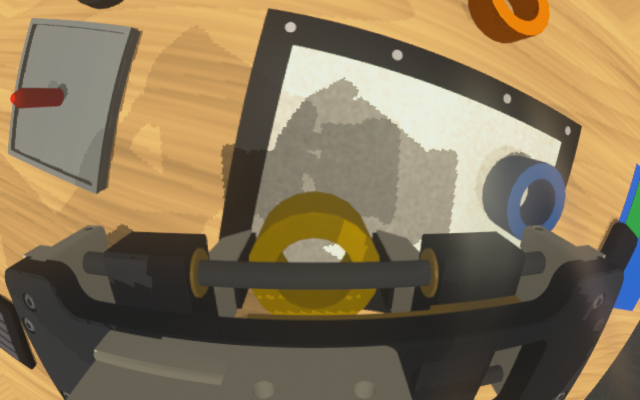

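The wrist picture shows the yellow ring held at (313,255) and the post running from its base (62,97) to its tip (14,98). The force changed by −4.6 N, so about 465 g; the joint 2 torque change (2.19 N·m at 0.49 m) gives about 455 g. Yellow is therefore heavier than blue and goes at the bottom. That order also holds for any error down to 370 g. Next I refine the post position.

```bash
python3 - <<'E'
from h import *
m=dict(np.load("w3.npz"));im=cv2.imread("pics/w3.png")[:,:,::-1].copy()
k=blob(im,"red",(38,98),25)[:,0]
r=k[k[:,0]>k[:,0].max()-3].mean(0);print(k.min(0),k.max(0),r,"base",plane(m,r,12,True).round(1),"tip",plane(m,k[k[:,0]<k[:,0].min()+3].mean(0),70,True).round(1))
hs=cv2.imread("pics/top0.png");T=bot.camera_model("top")
g=cv2.cvtColor(hs,cv2.COLOR_BGR2HSV)
mk=cv2.inRange(g,np.array((0,0,60)),np.array((180,45,160)))[130:240,170:285]
cs,_=cv2.findContours(cv2.morphologyEx(mk,cv2.MORPH_CLOSE,np.ones((5,5))),cv2.RETR_EXTERNAL,cv2.CHAIN_APPROX_NONE)
b=max(cs,key=cv2.contourArea)+[170,130]
q=cv2.minAreaRect(b);print(q,"tray centre",plane(T,q[0],17).round(1))
E
```

```text
[11 88] [ 62 107] [61.25 96.5 ] base [520.3 164.4  12. ] tip [519.5 173.8  70. ]
((226.45025634765625, 185.4447479248047), (80.20477294921875, 78.52289581298828), 3.012787342071533) tray centre [519.5 168.   17. ]
```

>>> carry_out:
  plan:
    - {"tx": 0, "ty": 0, "tz": 30, "rx": 0, "ry": 0, "rz": 0}
    - {"tx": 3, "ty": 28, "tz": 20, "rx": 0, "ry": 0, "rz": 0}
    - {"tx": 4, "ty": 30, "tz": 0, "rx": 0, "ry": 0, "rz": 0}
    - {"tx": 4, "ty": 30, "tz": 0, "rx": 0, "ry": 0, "rz": 0}
    - {"tx": 4, "ty": 30, "tz": 0, "rx": 0, "ry": 0, "rz": 0}
    - {"tx": 4, "ty": 30, "tz": 0, "rx": 0, "ry": 0, "rz": 0}
    - {"tx": 4, "ty": 30, "tz": 0, "rx": 0, "ry": 0, "rz": 0}
    - {"tx": 4, "ty": 30, "tz": 0, "rx": 0, "ry": 0, "rz": 0}
    - {"tx": 0, "ty": 0, "tz": 0, "rx": 0, "ry": 0, "rz": 0}
    - {"tx": 0, "ty": 0, "tz": 0, "rx": 0, "ry": 0, "rz": 0}

```text
time: 8.0
tool_pos: [508.7, 111.4, 136.5]
tcp_rot: [3.141, 0.001, 0.286]
contact_force: [0.4, 0.2, -4.8]
grip_width: 64.2
finger_force: 30.0
```

```bash
python3 - <<'E'
from h import *
m=bot.camera_model("wrist");im=bot.capture("wrist");M=bot.camera_model("top");t=bot.capture("top")
cv2.imwrite("pics/w4.png",im[:,:,::-1])
cs,_=cv2.findContours(mask(im,"red"),cv2.RETR_EXTERNAL,cv2.CHAIN_APPROX_NONE)
for c in cs:
    if cv2.contourArea(c)>80:
        p=c[:,0];a,b=p[p[:,0].argmin()],p[p[:,0].argmax()]
        print(cv2.contourArea(c),a,b,plane(m,a,70,True).round(1),plane(m,b,12,True).round(1),cen(c),plane(m,cen(c),42,True))
print(bot.get_obs()["tool_pos"])
E
```

```text
515.0 [237 172] [265 169] [523.2 175.4  70. ] [519.3 161.5  12. ] (250.50453074433656, 172.3462783171521) [519.33237435 169.47537462  42.        ]
[508.82680176 110.28864377 136.61636198]
```

View pics/w4.png

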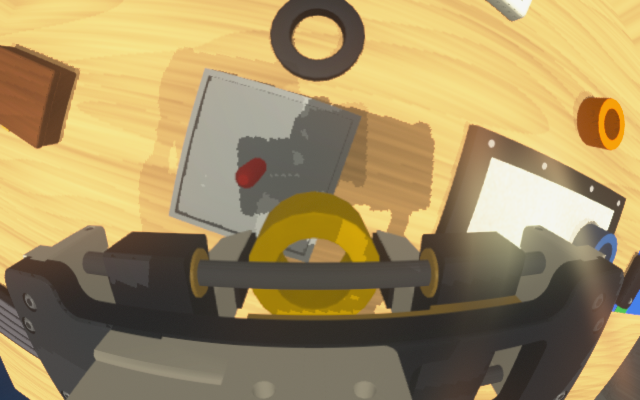

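The post stands at (250,172) in the wrist view, which gives about (519.5, 170.5). The ring light at (318,37) is well clear. I'll move over the post, keeping the underside near 128 mm.

>>> carry_out:
  plan:
    - {"tx": 3.5, "ty": 20, "tz": 0, "rx": 0, "ry": 0, "rz": 0}
    - {"tx": 3.5, "ty": 20, "tz": 0, "rx": 0, "ry": 0, "rz": 0}
    - {"tx": 3.5, "ty": 19.5, "tz": -10, "rx": 0, "ry": 0, "rz": 0}
    - {"tx": 0, "ty": 0, "tz": -20, "rx": 0, "ry": 0, "rz": 0}
    - {"tx": 0, "ty": 0, "tz": 0, "rx": 0, "ry": 0, "rz": 0}
    - {"tx": 0, "ty": 0, "tz": 0, "rx": 0, "ry": 0, "rz": 0}

```text
time: 8.7
tool_pos: [519.4, 169.5, 106.7]
tcp_rot: [3.141, 0.001, 0.282]
contact_force: [0.5, -0.6, -5.3]
grip_width: 64.2
finger_force: 30.0
```

```bash
python3 - <<'E'
from h import *
im=bot.capture("side");M=bot.camera_model("side");o=bot.get_obs();print(o["time"],o["tool_pos"],o["contact_force"])
c=cv2.resize(im[150:350,180:440],(780,600),interpolation=cv2.INTER_CUBIC)
cv2.imwrite("pics/s5.png",c[:,:,::-1])
def px(X):
    v=M["camera_matrix"]@(M["R"]@X+M["t"]);return (v[:2]/v[2]).round(1)
x,y,z=o["tool_pos"]
k=blob(im,"yellow",px(np.array([x,y,z+11])),30);print("ring centroid",cen(k),"expected mid",px(np.array([x,y,z-9+20])))
k=blob(im,"red",px(np.array([519.5,170.5,30])),30);print("red",cen(k),cv2.boundingRect(k),"expected axis",px(np.array([519.5,170.5,20])),px(np.array([519.5,170.5,72])))
E
```

```text
8.75 [519.92839306 169.60673119 107.35337184] [ 0.77375284  1.30632128 -4.04279056]Traceback (most recent call last):
  File "<stdin>", line 8, in <module>
  File "h.py", line 11, in blob
    return cv2.convexHull(max(cs,key=cv2.contourArea))
                          ~~~^^^^^^^^^^^^^^^^^^^^^^^^
ValueError: max() iterable argument is empty
```

View pics/s5.png

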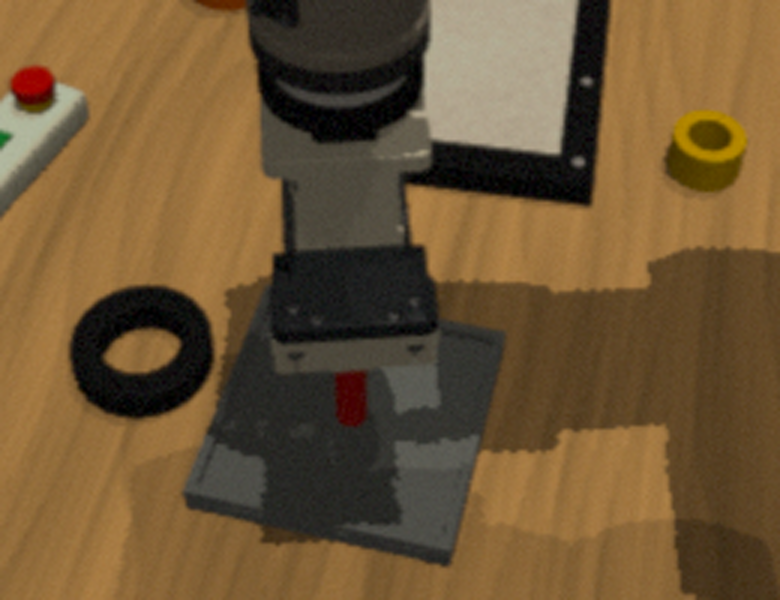

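The ring is hidden behind the finger, but the post (crop 350,400) sits under the gripper's middle (crop 355), so they are aligned. Lowering gently.

>>> carry_out:
  plan:
    - {"tx": 0, "ty": 0, "tz": -12, "rx": 0, "ry": 0, "rz": 0}
    - {"tx": 0, "ty": 0, "tz": -12, "rx": 0, "ry": 0, "rz": 0}
    - {"tx": 0, "ty": 0, "tz": -8, "rx": 0, "ry": 0, "rz": 0}
    - {"tx": 0, "ty": 0, "tz": -8, "rx": 0, "ry": 0, "rz": 0}
    - {"tx": 0, "ty": 0, "tz": 0, "rx": 0, "ry": 0, "rz": 0}
    - {"tx": 0, "ty": 0, "tz": 0, "rx": 0, "ry": 0, "rz": 0}

```text
time: 9.35
tool_pos: [519.5, 170.5, 66.5]
tcp_rot: [3.142, 0.0, 0.284]
contact_force: [-0.3, 0.1, -4.1]
grip_width: 64.4
finger_force: 30.0
```

```bash
python3 - <<'E'
from h import *
F=[]
for i in range(6): bot.capture("top");F.append(bot.get_obs()["contact_force"])
o=bot.get_obs();print(o["time"],o["tool_pos"].round(1),np.mean(F,0).round(2),o["moment"].round(3))
E
```

```text
9.65 [519.7 170.5  67.1] [ 0.27  0.25 -4.74] [0.034 0.002 0.038]
```

The underside is below the post tip and there is no contact. Continuing down.

>>> carry_out:
  plan:
    - {"tx": 0, "ty": 0, "tz": -12, "rx": 0, "ry": 0, "rz": 0}
    - {"tx": 0, "ty": 0, "tz": -12, "rx": 0, "ry": 0, "rz": 0}
    - {"tx": 0, "ty": 0, "tz": -10, "rx": 0, "ry": 0, "rz": 0}
    - {"tx": 0, "ty": 0, "tz": -6, "rx": 0, "ry": 0, "rz": 0}
    - {"tx": 0, "ty": 0, "tz": -3, "rx": 0, "ry": 0, "rz": 0}
    - {"tx": 0, "ty": 0, "tz": 0, "rx": 0, "ry": 0, "rz": 0}
    - {"tx": 0, "ty": 0, "tz": 0, "rx": 0, "ry": 0, "rz": 0}

```text
time: 10.35
tool_pos: [519.8, 170.5, 23.9]
tcp_rot: [3.141, -0.0, 0.284]
contact_force: [0.3, -0.5, -4.2]
grip_width: 64.2
finger_force: 30.0
```

>>> carry_out:
  plan:
    - {"tx": 0, "ty": 0, "tz": -1.5, "rx": 0, "ry": 0, "rz": 0}
    - {"tx": 0, "ty": 0, "tz": 0, "rx": 0, "ry": 0, "rz": 0}
    - {"tx": 0, "ty": 0, "tz": 0, "rx": 0, "ry": 0, "rz": 0}
    - {"tx": 0, "ty": 0, "tz": 0, "rx": 0, "ry": 0, "rz": 0}

```text
time: 10.75
tool_pos: [519.6, 170.5, 22.4]
tcp_rot: [3.141, -0.0, 0.284]
contact_force: [-0.9, 0.3, -3.9]
grip_width: 64.3
finger_force: 30.0
```

>>> carry_out:
  plan:
    - {"tx": 0, "ty": 0, "tz": -1, "rx": 0, "ry": 0, "rz": 0}
    - {"tx": 0, "ty": 0, "tz": -0.5, "rx": 0, "ry": 0, "rz": 0}
    - {"tx": 0, "ty": 0, "tz": 0, "rx": 0, "ry": 0, "rz": 0}
    - {"tx": 0, "ty": 0, "tz": 0, "rx": 0, "ry": 0, "rz": 0}

```text
time: 11.15
tool_pos: [519.7, 170.5, 21.4]
tcp_rot: [3.141, -0.001, 0.284]
contact_force: [-2.8, -0.4, 5.6]
grip_width: 64.4
finger_force: 30.0
```

>>> carry_out:
  plan:
    - {"tx": 0, "ty": 0, "tz": -0.5, "rx": 0, "ry": 0, "rz": 0}
    - {"tx": 0, "ty": 0, "tz": 0, "rx": 0, "ry": 0, "rz": 0}
    - {"tx": 0, "ty": 0, "tz": 0, "rx": 0, "ry": 0, "rz": 0}

```text
time: 11.45
tool_pos: [519.7, 170.5, 21.4]
tcp_rot: [3.141, -0.001, 0.284]
contact_force: [-4.1, -1.7, 10.0]
grip_width: 64.3
finger_force: 30.0
```

The wrist force has turned upward, so the ring is on the floor. Releasing, then rising.

>>> carry_out:
  plan:
    - {"tx": 0, "ty": 0, "tz": 0, "rx": 0, "ry": 0, "rz": 0}
    - {"tx": 0, "ty": 0, "tz": 0, "rx": 0, "ry": 0, "rz": 0}
    - {"tx": 0, "ty": 0, "tz": 0, "rx": 0, "ry": 0, "rz": 0}
    - {"tx": 0, "ty": 0, "tz": 0, "rx": 0, "ry": 0, "rz": 0}
    - {"tx": 0, "ty": 0, "tz": 0, "rx": 0, "ry": 0, "rz": 0}
    - {"tx": 0, "ty": 0, "tz": 0, "rx": 0, "ry": 0, "rz": 0}
    - {"tx": 0, "ty": 0, "tz": 0, "rx": 0, "ry": 0, "rz": 0}
    - {"tx": 0, "ty": 0, "tz": 0, "rx": 0, "ry": 0, "rz": 0}
  gripper: 0

```text
time: 12.25
tool_pos: [519.5, 170.5, 20.2]
tcp_rot: [3.142, 0.0, 0.284]
contact_force: [-0.3, 0.9, 0.0]
grip_width: 91.7
finger_force: 0.0
```

>>> carry_out:
  plan:
    - {"tx": 0, "ty": 0, "tz": 15, "rx": 0, "ry": 0, "rz": 0}
    - {"tx": 0, "ty": 0, "tz": 35, "rx": 0, "ry": 0, "rz": 0}
    - {"tx": 0, "ty": 0, "tz": 40, "rx": 0, "ry": 0, "rz": 0}
    - {"tx": 0, "ty": 0, "tz": 36, "rx": 0, "ry": 0, "rz": 0}
    - {"tx": -11, "ty": -42, "tz": 0, "rx": 0, "ry": 0, "rz": 0}
    - {"tx": -11, "ty": -42, "tz": 0, "rx": 0, "ry": 0, "rz": 0}
    - {"tx": -11, "ty": -42, "tz": 0, "rx": 0, "ry": 0, "rz": 0}
    - {"tx": 0, "ty": 0, "tz": 0, "rx": 0, "ry": 0, "rz": 0}
    - {"tx": 0, "ty": 0, "tz": 0, "rx": 0, "ry": 0, "rz": 0}

```text
time: 13.15
tool_pos: [486.6, 43.8, 146.5]
tcp_rot: [-3.142, -0.001, 0.281]
contact_force: [-0.2, -0.3, 0.2]
grip_width: 92.0
finger_force: 0.0
```

```bash
python3 - <<'E'
from h import *
o=bot.get_obs();print(o["time"],o["tool_pos"].round(1),o["contact_force"].round(2))
I={n:bot.capture(n) for n in("top","side")};M={n:bot.camera_model(n) for n in I}
for n in I: cv2.imwrite(f"pics/{n}6.png",I[n][:,:,::-1])
for c,pt,ps in(("yellow",(225,184),(297,278)),("blue",(457,171),(326,126))):
    try:
        a,b=cen(blob(I["top"],c,pt,25)),cen(blob(I["side"],c,ps,25));print(c,a,b,tri(ray(M["top"],a),ray(M["side"],b)).round(1))
    except ValueError as e: print(c,e)
E
```

```text
13.15 [486.6  43.8 146.5] [-0.19 -0.32  0.19]
yellow max() iterable argument is empty
blue max() iterable argument is empty
```

>>> carry_out:
  plan:
    - {"tx": -2, "ty": -40.5, "tz": 0, "rx": 0, "ry": 0, "rz": 0}
    - {"tx": -2, "ty": -40.5, "tz": 0, "rx": 0, "ry": 0, "rz": 0}
    - {"tx": -2, "ty": -40.5, "tz": 0, "rx": 0, "ry": 0, "rz": 0}
    - {"tx": -2, "ty": -40.5, "tz": 0, "rx": 0, "ry": 0, "rz": 0}
    - {"tx": -2, "ty": -40.5, "tz": 0, "rx": 0, "ry": 0, "rz": 0}
    - {"tx": -2, "ty": -40.5, "tz": 0, "rx": 0, "ry": 0, "rz": 0}
    - {"tx": -2, "ty": -40.5, "tz": 0, "rx": 0, "ry": 0, "rz": 0}
    - {"tx": -2, "ty": -40.5, "tz": 0, "rx": 0, "ry": 0, "rz": 0}
    - {"tx": 0, "ty": 0, "tz": 0, "rx": 0, "ry": 0, "rz": 0}
    - {"tx": 0, "ty": 0, "tz": 0, "rx": 0, "ry": 0, "rz": 0}

```text
time: 14.25
tool_pos: [471.0, -279.0, 145.7]
tcp_rot: [-3.141, 0.0, 0.284]
contact_force: [0.2, 0.2, -0.5]
grip_width: 91.7
finger_force: 0.0
```

```bash
python3 - <<'E'
from h import *
bot.capture("top");bot.capture("top")
o=bot.get_obs();print(o["time"],o["tool_pos"].round(1))
m=bot.camera_model("wrist");im=bot.capture("wrist")
I={n:bot.capture(n) for n in("top","side")};M={n:bot.camera_model(n) for n in I}
k=blob(im,"blue",(314,102),60);print(cv2.boundingRect(k),plane(m,cen(k),42,True).round(1),plane(m,cen(k),60,True).round(1))
P=np.array([plane(m,q[0],60,True)[:2] for q in k],np.float32);print(cv2.minEnclosingCircle(P))
for c,pt,ps in(("yellow",(223,184),(297,280)),):
    a,b=cen(blob(I["top"],c,pt,25)),cen(blob(I["side"],c,ps,25));print(c,a,b,tri(ray(M["top"],a),ray(M["side"],b)).round(1))
cv2.imwrite("pics/w7.png",im[:,:,::-1])
cv2.imwrite("pics/c7.png",np.vstack([cv2.resize(I["top"][90:240,170:320],(500,500)),])[:,:,::-1])
cv2.imwrite("pics/m7.png",np.hstack([cv2.resize(I["top"][100:240,170:290],(360,420)),cv2.resize(I["side"][220:360,200:340],(420,420))])[:,:,::-1])
E
```

```text
14.35 [ 471.  -277.8  145.9]
(276, 69, 78, 69) [ 551.  -254.2   42. ] [ 550.2 -254.4   60. ]
((547.5759887695312, -255.7464141845703), 30.662067413330078)
yellow (223.52320261437907, 184.26160130718952) (296.52707581227435, 280.8601684717208) [519.6 169.8  34.2]
```

View pics/m7.png

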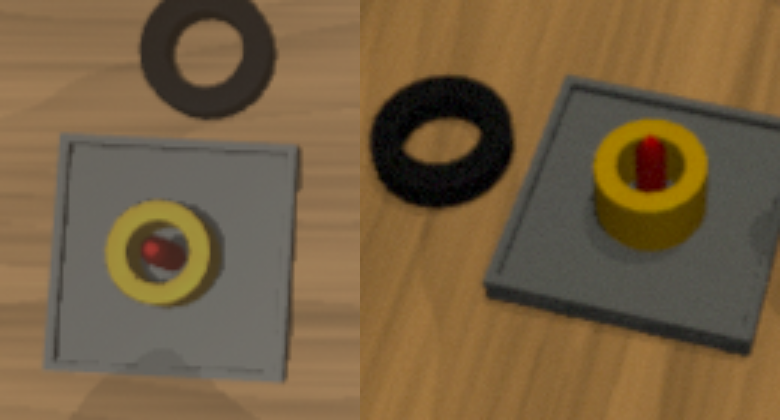

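Yellow sits flat at the bottom of the post (top crop 158,252; side crop 651,185), and the ring light has not moved. Now the blue ring at about (549, −256).

>>> carry_out:
  plan:
    - {"tx": 39, "ty": 12, "tz": 0, "rx": 0, "ry": 0, "rz": 0}
    - {"tx": 39.5, "ty": 11.5, "tz": 0, "rx": 0, "ry": 0, "rz": 0}
    - {"tx": 0, "ty": 0, "tz": -25, "rx": 0, "ry": 0, "rz": 0}
    - {"tx": 0, "ty": 0, "tz": -30, "rx": 0, "ry": 0, "rz": 0}
    - {"tx": 0, "ty": 0, "tz": -25, "rx": 0, "ry": 0, "rz": 0}
    - {"tx": 0, "ty": 0, "tz": -20, "rx": 0, "ry": 0, "rz": 0}
    - {"tx": 0, "ty": 0, "tz": -17, "rx": 0, "ry": 0, "rz": 0}
    - {"tx": 0, "ty": 0, "tz": 0, "rx": 0, "ry": 0, "rz": 0}
    - {"tx": 0, "ty": 0, "tz": 0, "rx": 0, "ry": 0, "rz": 0}

```text
time: 15.4
tool_pos: [549.3, -255.5, 29.6]
tcp_rot: [3.142, -0.0, 0.285]
contact_force: [-0.9, 0.3, 0.7]
grip_width: 91.5
finger_force: 0.0
```

>>> carry_out:
  plan:
    - {"tx": 0, "ty": 0, "tz": 0, "rx": 0, "ry": 0, "rz": 0}
    - {"tx": 0, "ty": 0, "tz": 0, "rx": 0, "ry": 0, "rz": 0}
    - {"tx": 0, "ty": 0, "tz": 0, "rx": 0, "ry": 0, "rz": 0}
    - {"tx": 0, "ty": 0, "tz": 0, "rx": 0, "ry": 0, "rz": 0}
    - {"tx": 0, "ty": 0, "tz": 0, "rx": 0, "ry": 0, "rz": 0}
    - {"tx": 0, "ty": 0, "tz": 0, "rx": 0, "ry": 0, "rz": 0}
    - {"tx": 0, "ty": 0, "tz": 0, "rx": 0, "ry": 0, "rz": 0}
    - {"tx": 0, "ty": 0, "tz": 0, "rx": 0, "ry": 0, "rz": 0}
  gripper: 1

```text
time: 16.2
tool_pos: [549.1, -255.9, 29.8]
tcp_rot: [3.141, -0.0, 0.284]
contact_force: [-1.1, 3.2, 6.0]
grip_width: 64.3
finger_force: 30.0
```

>>> carry_out:
  plan:
    - {"tx": 0, "ty": 0, "tz": 10, "rx": 0, "ry": 0, "rz": 0}
    - {"tx": 0, "ty": 0, "tz": 30, "rx": 0, "ry": 0, "rz": 0}
    - {"tx": 0, "ty": 0, "tz": 35, "rx": 0, "ry": 0, "rz": 0}
    - {"tx": 0, "ty": 0, "tz": 33, "rx": 0, "ry": 0, "rz": 0}
    - {"tx": 0, "ty": 0, "tz": 0, "rx": 0, "ry": 0, "rz": 0}
    - {"tx": 0, "ty": 0, "tz": 0, "rx": 0, "ry": 0, "rz": 0}
    - {"tx": 0, "ty": 0, "tz": 0, "rx": 0, "ry": 0, "rz": 0}
    - {"tx": 0, "ty": 0, "tz": 0, "rx": 0, "ry": 0, "rz": 0}

```text
time: 17.0
tool_pos: [548.0, -255.5, 135.2]
tcp_rot: [-3.139, 0.003, 0.284]
contact_force: [-0.3, 0.0, -4.5]
grip_width: 64.3
finger_force: 30.0
```

```bash
python3 weigh.py; python3 - <<'E'
from h import *
m=bot.camera_model("wrist");im=bot.capture("wrist");o=bot.get_obs()
cv2.imwrite("pics/w8.png",im[:,:,::-1])
# front of the held ring, compared with the yellow one held in w3 (known centred)
for n,i,c in(("w3",cv2.imread("pics/w3.png")[:,:,::-1].copy(),"yellow"),("now",im,"blue")):
    print(n,cv2.boundingRect(blob(i,c,(314,245),45)))
E
```

```text
18.2 [ 549.  -256.   137.2] F [-0.048 -0.24  -4.257] se [0.111 0.106 0.101] tau [-1.0000e-03 -5.5401e+01 -2.4402e+01  7.1000e-02 -1.7000e-02 -0.0000e+00] M [ 0.0024 -0.0085  0.0017] 64.43765224946303 29.998094136826694
w3 (248, 191, 132, 72)
now (252, 215, 125, 47)
```

```bash
python3 - <<'E'
from h import *
im=cv2.imread("pics/w8.png");h=cv2.cvtColor(im,cv2.COLOR_BGR2HSV);y=cv2.cvtColor(cv2.imread("pics/w3.png"),cv2.COLOR_BGR2HSV)
for r in range(182,264,6): print(r,h[r,313],y[r,313])
b=cv2.inRange(h,np.array((95,60,15)),np.array((130,255,255)))
for r in(200,215,225,235): 
    q=np.where(b[r,230:400])[0]+230; print(r,(q.min(),q.max()) if len(q) else None)
E
```

```text
182 [ 21  45 146] [ 21  47 156]
188 [ 21  43 142] [ 21  46 166]
194 [105  23  88] [ 22 194 112]
200 [107  92  72] [ 22 198 111]
206 [110  89  72] [ 22 204 109]
212 [108  94  73] [ 23 226 131]
218 [108 117  89] [ 23 227 136]
224 [108 114  87] [ 23 229 135]
230 [107 119  86] [ 23 230 135]
236 [107 120  85] [ 23 217 134]
242 [ 34  15 241] [ 20  48 164]
248 [ 35  14 242] [ 20  48 166]
254 [ 32  16 241] [ 22  48 161]
260 [ 22  46 181] [ 20  48 164]
200 (np.int64(290), np.int64(338))
215 (np.int64(272), np.int64(357))
225 (np.int64(265), np.int64(363))
235 (np.int64(260), np.int64(368))
```

The blue ring sits in the grip within a millimetre or two of where yellow sat (front edge at row 193 against 191). The felt load is 4.26 N against yellow's 4.6 N, so yellow at the bottom is right. Carrying blue to the post.

>>> carry_out:
  plan:
    - {"tx": -2.5, "ty": 28.5, "tz": 0, "rx": 0, "ry": 0, "rz": 0}
    - {"tx": -2.5, "ty": 38, "tz": 0, "rx": 0, "ry": 0, "rz": 0}
    - {"tx": -2.5, "ty": 40, "tz": 0, "rx": 0, "ry": 0, "rz": 0}
    - {"tx": -2.5, "ty": 40, "tz": 0, "rx": 0, "ry": 0, "rz": 0}
    - {"tx": -2.5, "ty": 40, "tz": 0, "rx": 0, "ry": 0, "rz": 0}
    - {"tx": -2.5, "ty": 40, "tz": 0, "rx": 0, "ry": 0, "rz": 0}
    - {"tx": -2.5, "ty": 40, "tz": 0, "rx": 0, "ry": 0, "rz": 0}
    - {"tx": -2.5, "ty": 40, "tz": 0, "rx": 0, "ry": 0, "rz": 0}
    - {"tx": -2.5, "ty": 40, "tz": 0, "rx": 0, "ry": 0, "rz": 0}
    - {"tx": -2.5, "ty": 40, "tz": 0, "rx": 0, "ry": 0, "rz": 0}
    - {"tx": -2.5, "ty": 30, "tz": 0, "rx": 0, "ry": 0, "rz": 0}
    - {"tx": -2, "ty": 10, "tz": 0, "rx": 0, "ry": 0, "rz": 0}

```text
time: 19.45
tool_pos: [519.1, 173.4, 137.4]
tcp_rot: [-3.141, -0.001, 0.287]
contact_force: [0.6, -0.6, -3.6]
grip_width: 64.3
finger_force: 30.0
```

>>> carry_out:
  plan:
    - {"tx": 0, "ty": 0, "tz": -15, "rx": 0, "ry": 0, "rz": 0}
    - {"tx": 0, "ty": 0, "tz": -10, "rx": 0, "ry": 0, "rz": 0}
    - {"tx": 0, "ty": 0, "tz": 0, "rx": 0, "ry": 0, "rz": 0}
    - {"tx": 0, "ty": 0, "tz": 0, "rx": 0, "ry": 0, "rz": 0}
    - {"tx": 0, "ty": 0, "tz": 0, "rx": 0, "ry": 0, "rz": 0}

```text
time: 19.95
tool_pos: [520.1, 170.0, 112.7]
tcp_rot: [3.141, -0.001, 0.283]
contact_force: [-0.3, 0.7, -4.3]
grip_width: 64.2
finger_force: 30.0
```

>>> carry_out:
  plan:
    - {"tx": 0, "ty": 0, "tz": -10, "rx": 0, "ry": 0, "rz": 0}
    - {"tx": 0, "ty": 0, "tz": -10, "rx": 0, "ry": 0, "rz": 0}
    - {"tx": 0, "ty": 0, "tz": -8, "rx": 0, "ry": 0, "rz": 0}
    - {"tx": 0, "ty": 0, "tz": -8, "rx": 0, "ry": 0, "rz": 0}
    - {"tx": 0, "ty": 0, "tz": -5, "rx": 0, "ry": 0, "rz": 0}
    - {"tx": 0, "ty": 0, "tz": -5, "rx": 0, "ry": 0, "rz": 0}
    - {"tx": 0, "ty": 0, "tz": -2, "rx": 0, "ry": 0, "rz": 0}
    - {"tx": 0, "ty": 0, "tz": 0, "rx": 0, "ry": 0, "rz": 0}
    - {"tx": 0, "ty": 0, "tz": 0, "rx": 0, "ry": 0, "rz": 0}
    - {"tx": 0, "ty": 0, "tz": 0, "rx": 0, "ry": 0, "rz": 0}

```text
time: 20.95
tool_pos: [519.8, 170.5, 64.6]
tcp_rot: [3.141, -0.001, 0.284]
contact_force: [-0.4, 0.4, -5.2]
grip_width: 64.5
finger_force: 30.0
```

>>> carry_out:
  plan:
    - {"tx": 0, "ty": 0, "tz": -1, "rx": 0, "ry": 0, "rz": 0}
    - {"tx": 0, "ty": 0, "tz": -1, "rx": 0, "ry": 0, "rz": 0}
    - {"tx": 0, "ty": 0, "tz": 0, "rx": 0, "ry": 0, "rz": 0}
    - {"tx": 0, "ty": 0, "tz": 0, "rx": 0, "ry": 0, "rz": 0}

```text
time: 21.35
tool_pos: [519.5, 170.5, 62.2]
tcp_rot: [3.141, 0.0, 0.284]
contact_force: [-0.2, -0.4, -4.3]
grip_width: 64.1
finger_force: 30.0
```

>>> carry_out:
  plan:
    - {"tx": 0, "ty": 0, "tz": -1, "rx": 0, "ry": 0, "rz": 0}
    - {"tx": 0, "ty": 0, "tz": 0, "rx": 0, "ry": 0, "rz": 0}
    - {"tx": 0, "ty": 0, "tz": 0, "rx": 0, "ry": 0, "rz": 0}
    - {"tx": 0, "ty": 0, "tz": 0, "rx": 0, "ry": 0, "rz": 0}

```text
time: 21.75
tool_pos: [519.7, 170.5, 61.8]
tcp_rot: [3.141, -0.001, 0.284]
contact_force: [-2.3, -0.7, 5.5]
grip_width: 64.1
finger_force: 30.0
```

>>> carry_out:
  plan:
    - {"tx": 0, "ty": 0, "tz": -0.5, "rx": 0, "ry": 0, "rz": 0}
    - {"tx": 0, "ty": 0, "tz": 0, "rx": 0, "ry": 0, "rz": 0}
    - {"tx": 0, "ty": 0, "tz": 0, "rx": 0, "ry": 0, "rz": 0}
    - {"tx": 0, "ty": 0, "tz": 0, "rx": 0, "ry": 0, "rz": 0}

```text
time: 22.15
tool_pos: [519.7, 170.5, 61.8]
tcp_rot: [3.141, -0.001, 0.284]
contact_force: [-3.2, -1.1, 10.0]
grip_width: 64.0
finger_force: 30.0
```

Blue rests on yellow. Releasing and backing away.

>>> carry_out:
  plan:
    - {"tx": 0, "ty": 0, "tz": 0, "rx": 0, "ry": 0, "rz": 0}
    - {"tx": 0, "ty": 0, "tz": 0, "rx": 0, "ry": 0, "rz": 0}
    - {"tx": 0, "ty": 0, "tz": 0, "rx": 0, "ry": 0, "rz": 0}
    - {"tx": 0, "ty": 0, "tz": 0, "rx": 0, "ry": 0, "rz": 0}
    - {"tx": 0, "ty": 0, "tz": 0, "rx": 0, "ry": 0, "rz": 0}
    - {"tx": 0, "ty": 0, "tz": 0, "rx": 0, "ry": 0, "rz": 0}
    - {"tx": 0, "ty": 0, "tz": 0, "rx": 0, "ry": 0, "rz": 0}
    - {"tx": 0, "ty": 0, "tz": 0, "rx": 0, "ry": 0, "rz": 0}
  gripper: 0

```text
time: 22.95
tool_pos: [519.5, 170.5, 60.7]
tcp_rot: [3.141, 0.0, 0.284]
contact_force: [-0.5, 0.9, 0.6]
grip_width: 91.8
finger_force: 0.0
```

>>> carry_out:
  plan:
    - {"tx": 0, "ty": 0, "tz": 15, "rx": 0, "ry": 0, "rz": 0}
    - {"tx": 0, "ty": 0, "tz": 35, "rx": 0, "ry": 0, "rz": 0}
    - {"tx": 0, "ty": 0, "tz": 40, "rx": 0, "ry": 0, "rz": 0}
    - {"tx": -8, "ty": -40, "tz": 0, "rx": 0, "ry": 0, "rz": 0}
    - {"tx": -8, "ty": -40, "tz": 0, "rx": 0, "ry": 0, "rz": 0}
    - {"tx": -8, "ty": -40, "tz": 0, "rx": 0, "ry": 0, "rz": 0}
    - {"tx": -8, "ty": -40, "tz": 0, "rx": 0, "ry": 0, "rz": 0}
    - {"tx": -8, "ty": -40, "tz": 0, "rx": 0, "ry": 0, "rz": 0}
    - {"tx": -8, "ty": -40, "tz": 0, "rx": 0, "ry": 0, "rz": 0}
    - {"tx": -8, "ty": -40, "tz": 0, "rx": 0, "ry": 0, "rz": 0}
    - {"tx": 0, "ty": 0, "tz": 0, "rx": 0, "ry": 0, "rz": 0}
    - {"tx": 0, "ty": 0, "tz": 0, "rx": 0, "ry": 0, "rz": 0}

```text
time: 24.15
tool_pos: [463.4, -110.0, 150.8]
tcp_rot: [-3.141, -0.0, 0.281]
contact_force: [-1.2, -0.6, 0.2]
grip_width: 91.8
finger_force: 0.0
```

```bash
python3 - <<'E'
from h import *
for i in range(4): bot.capture("top")
o=bot.get_obs();print(o["time"],o["tool_pos"].round(1),o["contact_force"].round(2))
I={n:bot.capture(n) for n in("top","side")}
cv2.imwrite("pics/m9.png",np.hstack([cv2.resize(I["top"][100:240,170:290],(360,420)),cv2.resize(I["side"][220:360,200:340],(420,420))])[:,:,::-1])
E
```

```text
24.35 [ 463.7 -108.3  150.7] [-0.13  0.25  0.6 ]
```

View pics/m9.png

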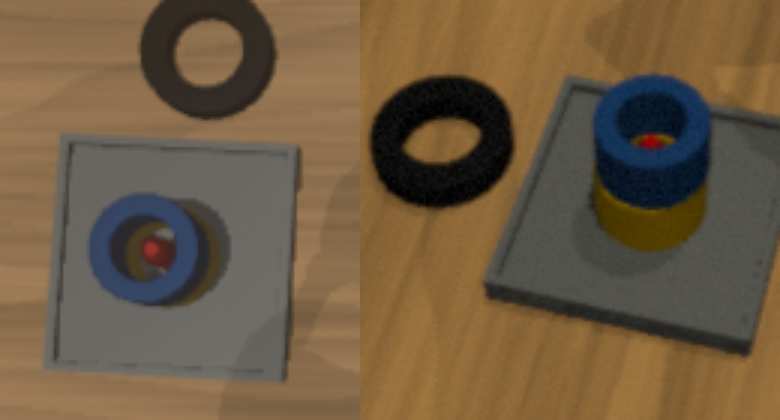

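Both rings are stacked flat on the post, blue (side crop 652,140) over yellow (650,215), with the ring light unmoved. Handing in.

```bash
python3 -c "
from plant import bot
print(bot.close_job())"
```

```text
the job is handed in; nothing more can be done
None
```

Job handed in at about 24 s: yellow, hefted at about 460 g against blue's 420 g, is at the bottom of the post with blue on top, both flat, and the ring light was not moved.

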